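Load the pouch reel, then slip the sagging bolt and hold the dispenser gate ajar

TASK

Slide the fresh pouch reel with the blue core, upright, all the way down onto the spindle inside the reel dispenser and let go of it. Then take the red knob of the gate bolt, lift the sagging bolt over the bent lip of the brass keeper while pulling it back, and swing the spring-loaded gate towards you until its free edge stands about 6 cm out, so that a colleague can thread the film. Finish still holding the knob, with the gate held steady and ajar, and leave the other things on the worktop where they stand.

Things in the scene. Friction and masses are not known exactly. Their poses are not given: they have to be found in the camera images.
- reel: The reel to load, loose, upright on the worktop: blue flange 66 mm across, 5 mm thick at the foot; pale film wound 56 mm across up to 60 mm; above it the bare blue core tube, 34 mm outside, top at 95 mm. Open bore 24 mm right through. 0.11 to 0.23 kg. Grip it by the bare core. Origin: centre of the underside; z up its axis.
- dispenser: Cream reel dispenser, fixed; place and yaw vary. Base plate 14 mm thick, x from -80 to 120 mm, y from -170 to 170 mm; walls at back and sides up to 70 mm above the worktop; open on top; the gate closes the front. Origin: on the worktop, middle of the width; x points from gate to back wall, y along the shut gate from hinge to keeper, z up.
- spindle_foot (a point): Where the upright steel spindle leaves the base plate, 14 mm above the worktop: a reel fully down has its underside centre here. Spindle 18 mm across, so 3 mm play all round in the bore. Axes as the dispenser.
- spindle_tip (a point): Top of the spindle, 74 mm above spindle_foot; the last 10 mm taper to 8 mm across.
- gate_hinge (a point): Foot of the gate's upright hinge axis (14 mm above the worktop), at the -y end of the gate. Axes as the dispenser.
- gate_edge (a point): Top of the gate's free edge, 222 mm from the hinge axis, 70 mm above the worktop. The gate is a blue frame, 10 mm thick, with a clear pane.
- gate (a joint): Gate angle, rad: 0 shut, grows as the free edge swings towards the dispenser's -x (anticlockwise seen from above), to 1.1. A damped spring shuts it (about 3 N at the knob when ajar). It cannot open while the bolt's nose is inside the keeper. The free edge is about 60 mm out at 0.27 rad.
- bolt_knob: Red upright round knob, 20 mm across, 38 mm tall, on a thin 7 mm stem; one rigid piece with the bolt on the gate's top rail. Origin: knob's centre, 131 mm above the worktop with the bolt hanging down, 180 mm from the hinge axis with the bolt home. It lifts up to 16 mm in worn steel staples (tops 106 mm above the worktop), falls back by its weight (2 N), turns with the gate; gripped pads may slip round it.
- keeper_lip (a point): Middle of the top of the brass keeper's bent lip, 73 mm above the worktop, on the keeper post beyond the gate's free edge. A tooth under the bolt's nose hooks 9 mm down behind it: hanging, the bolt stops after 1 to 3 mm of travel; it must be raised at least 10 mm (best 12 to 14) and kept up while it travels to 25 mm.
- bolt_slide (a joint): Travel of the bolt along the gate towards the hinge (the dispenser's -y when shut), m: 0 home, at most 0.036. Friction about 1 N. From 0.023 on the nose is out of the keeper and the gate is free.
- empty_core: Bystander: an empty grey core, 95 mm tall, 34 mm across with a 66 mm foot flange. Not the one to load.
- jar: Bystander: amber jar with blue cap, 52 mm across, 85 mm tall.
- cup: Bystander: white cup, 64 mm across, 70 mm tall.

How it is judged:
By the outcome, as a careful person would: the job done as asked, in the order asked, and still so for the second after the job is handed in, while the arm keeps its last pose, push and grip.
It also fails if it takes over 54 s, if anything falls off the work surface, if the arm or the gripper's body presses on something with over 40 N, if the wrist force passes 120 N, or if a joint passes its speed limit or range.

ROBOT

A 6-joint arm with a two-finger parallel gripper is mounted at the origin on the work surface. World frame = base frame: x ahead of the robot, y to its left, z up, the work surface at z = 0. Lengths are in m, angles in rad, forces in N, time in s.
With the tool pointing down it reaches from about 0.375 to 0.975 m from the base axis. Payload 3.8 kg.
Tool frame: the origin (TCP) lies at the very end of the fingers, on their centre line; the grasp point (between the pads) lies 19 mm behind it; z points along the fingers, y is the direction in which the jaws open and shut (so a half turn about z gives the same grasp; the last joint's range is limited). The gripper opens to 85 mm and grips with 20 to 120 N. Pads are 22 mm wide; open, the fingers measure 114 mm over their backs; the gripper's body (76 mm by 85 mm) begins 54 mm behind the grasp point. The pads swing forward as they close: fully open they stand 13 mm farther back than shut.
Start: joints at [1.246, 0.264, 1.604, -0, 1.274, -0.037], TCP at [0.192, 0.647, 0.231] pointing down, gripper open.
Joint ranges: [-2.63, 2.63], [-0.94, 2.18], [0.31, 2.57], [-1.31, 4.45], [0, 2.66], [-2.55, 2.55]. Speed limits (rad/s): [2.57, 2.57, 3.14, 3.14, 3.14, 3.14].

INTERFACE

Orientations are given as a rotation vector (axis times angle).
In Python, from workcell import status, read_camera, camera_info, order gives the robot as it stands.
- The arm moves only by the tool move_arm, never from a script. Its argument "deltas" is a list of rows, each a list of 3 entries, a list of its own where there are three numbers: the turn, a rotation vector about the world's x, y, z as a fraction of full scale, then the shift along the world's x, y, z as a fraction of full scale, then the closure, from -1 (fully open) to 1 (shut), so that 0 is half open. A call has 1 to 20 rows; each row is the pose to reach, as a shift and turn from the pose commanded when the call began; what a row does not reach only later rows make up. Full scale, the value 1, is 0.1 m for a shift and pi/2 rad for a turn. A row lasts 1/8 s, in which the tool goes at most 62.5 mm and 10.7 degrees, less where a joint would pass 70% of its speed; a pose out of reach is approached as far as the arm can. A call with a number of a shift or a turn outside -1 to 1 is refused whole. A call with a gripper value outside its range is refused whole. The fingers move at their own pace and stop on an object; "grip_force" is the grip in N (left out, the last holds). Time passes only in rows, so rows that repeat a pose let the fingers close. It gives the time, the measured TCP pose, the force and the opening at its end, in the units of the state.
- status.read_state(): the state, without advancing time (a new reading comes with each control period).
- read_camera(name): name is "scene" or "top"; returns (picture, depth): 480x640x3 uint8, red, green, blue; 480x640 float32, m along the optical axis (not along the pixel's ray), 0 where there is no reading.
- camera_info(name): a dict with "K" (3x3 intrinsics, pixels), "D" ([k1, k2, p1, p2, k3] as OpenCV has them; the pictures are not rectified), "R" (3x3) and "t" (3): a world point X has camera coordinates R X + t. Camera axes: x right, y down, z forward; pixel columns grow to the right and rows downward; lengths in m; the calibration is good to about 2 mm. A picture is of the moment at which its call begins. camera_info takes no time and is no camera call.
- order.finish_job(): hands the job in, once; it reports no verdict.
The state is a dict: "time": time; "q": joint angles; "joint_vel": joint speeds; "joint_torque": joint torques, N m; "tool_pos": TCP position; "tcp_rot": TCP orientation; "wrist_force": force on the tool from outside, world axes, zero at the start; "torque": the same for the moment, N m; "width": opening from 0.0 (shut) to 1.0 (fully open).
Only numpy, scipy, OpenCV 4.12 (cv2) and the standard library are available. Lean on these libraries where they do the work, as an engineer would, in place of code of your own. Each camera call takes 0.05 s, during which the arm holds its last target. There are 200 camera calls.

## Working session

There is one attempt and no reset: what is moved stays moved. The work goes in short steps, Python scripts to look and compute and a tool call to move; the robot and the scene stay as the last step left them, time stands still between calls to the robot, and variables do not carry over. Pictures are saved under pics/ and viewed, about 8 in all and at most 12, crops included, and the job is handed in when it is done.

Besides the shell and the picture viewer there is one more tool, called after "Request:" by a JSON object that holds its "api" and its "payload", one argument or row to a line. move_arm: Moves the arm, as the interface text tells. Its arguments: {"type":"object","properties":{"deltas":{"type":"array","items":{"type":"array"}},"grip_force":{"type":"number"}},"required":["deltas"]}

```bash
mkdir -p pics; cat > h.py <<'E'
import numpy as np, cv2
from workcell import status, read_camera, camera_info, order
def grab(n):
    p,d=read_camera(n); return p,d,camera_info(n)
def cloud(d,c):
    K=np.array(c["K"]);D=np.array(c["D"],float)
    v,u=np.mgrid[0:480,0:640]
    n=cv2.undistortPoints(np.stack([u,v],-1).reshape(-1,1,2).astype(np.float64),K,D).reshape(480,640,2)
    P=np.dstack([n[...,0]*d,n[...,1]*d,d])
    W=(P-np.array(c["t"]))@np.array(c["R"])
    W[d<=0]=np.nan
    return W
def proj(X,c):
    r=cv2.Rodrigues(np.array(c["R"]))[0]
    return cv2.projectPoints(np.array(X,float).reshape(-1,1,3),r,np.array(c["t"],float),np.array(c["K"]),np.array(c["D"],float))[0].reshape(-1,2)
def save(n,p): cv2.imwrite("pics/"+n,p[...,::-1])
E
python3 - <<'E'
from h import *
for n in("top","scene"):
    p,d,c=grab(n); save(n+"0.png",p); np.savez(n+"0.npz",p=p,W=cloud(d,c))
    print(n,-np.array(c["R"]).T@np.array(c["t"]),np.array(c["R"])[2])
print(status.read_state())
E
```

```text
top [ 0.28862907 -0.04455074  1.5002448 ] [ 0.1825229   0.00162241 -0.98320026]
scene [ 1.04760222 -0.66331975  1.11332293] [-0.4107639   0.48691338 -0.77083616]
{'time': 0.1, 'q': array([ 1.24608840e+00,  2.64703835e-01,  1.60527638e+00,  2.31553945e-05,
        1.27369975e+00, -3.68868159e-02]), 'joint_vel': array([ 0.0002296 , -0.00312513, -0.00262088, -0.00065006,  0.00051594,
        0.00209667]), 'joint_torque': array([ 3.54844815e-04, -5.16708934e+01, -3.68589377e+01,  1.22036610e-05,
        6.27792368e-03,  1.36569011e-05]), 'tool_pos': array([0.191377  , 0.64659375, 0.23004796]), 'tcp_rot': array([-0.4505028 , -3.10872102,  0.00321864]), 'wrist_force': array([-0.11245095, -0.21976566, -0.20093158]), 'torque': array([0.03521657, 0.0143469 , 0.00846263]), 'width': 0.9988489311752972}
```

View pics/top0.png

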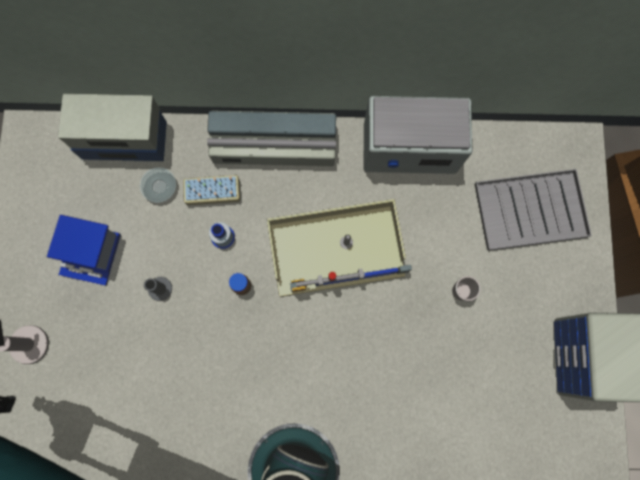

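View pics/scene0.png

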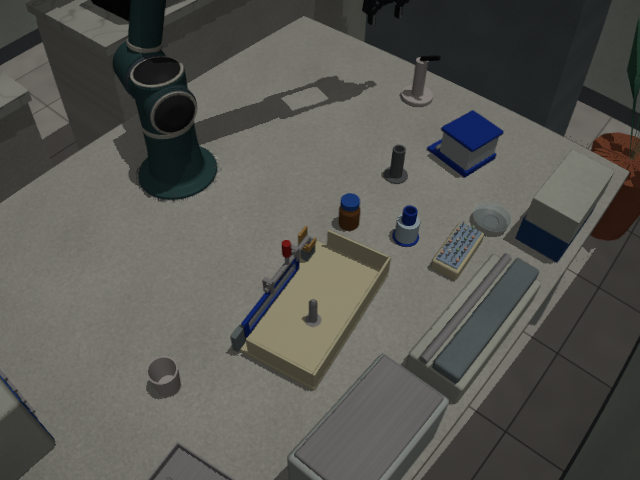

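The top view shows the reel at (221,235), spindle at (347,242), red knob at (332,276), brass keeper at (298,285) and hinge at (408,268). The jar is at (240,284), the grey core at (157,288) and the cup at (466,290).

```bash
python3 - <<'E'
from h import *
import cv2
for n in("top","scene"):
    f=np.load(n+"0.npz");p,W=f["p"],f["W"];hsv=cv2.cvtColor(p,cv2.COLOR_RGB2HSV)
    z=W[...,2]
    def near(u,v,r):
        m=np.zeros(z.shape,bool);m[v-r:v+r,u-r:u+r]=1;return m
    S={"top":dict(reel=(221,235),sp=(347,242),knob=(332,276),jar=(240,284),keep=(298,285),hinge=(405,268)),"scene":dict(reel=(408,220),sp=(313,310),knob=(287,247),jar=(349,210),keep=(305,240),hinge=(238,338))}[n]
    R=dict(reel=(.085,.1),sp=(.04,.095),knob=(.115,.16),jar=(.075,.09),keep=(.05,.12),hinge=(.05,.12))
    for k,(u,v) in S.items():
        m=near(u,v,20)&(z>R[k][0])&(z<R[k][1])
        if k=="knob": m&=((hsv[...,0]<8)|(hsv[...,0]>172))&(hsv[...,1]>120)
        if k=="sp": m&=hsv[...,1]<60; m&=near(u,v,14)
        if k=="keep": m&=(hsv[...,0]>12)&(hsv[...,0]<28)&(hsv[...,1]>120)
        q=W[m]
        if len(q): print(n,k,len(q),"mean",q.mean(0).round(4),"min",q.min(0).round(4),"max",q.max(0).round(4))
    b=(hsv[...,0]>105)&(hsv[...,0]<130)&(hsv[...,1]>120)
    bx={"top":(330,410,255,290),"scene":(235,305,255,335)}[n]
    m=b&(z>.04)&(z<.08);m2=np.zeros_like(m);m2[bx[2]:bx[3],bx[0]:bx[1]]=1;q=W[m&m2]
    mm=q.mean(0);_,_,vt=np.linalg.svd(q[:,:2]-mm[:2]);print("gate",len(q),mm,vt[0],np.degrees(np.arctan2(vt[0][0],-vt[0][1])),q.min(0),q.max(0))
    # rect: cream points top of base plate & walls
    cr=(hsv[...,0]>20)&(hsv[...,0]<35)&(hsv[...,1]>35)
    for lo,hi in((.008,.02),(.062,.075)):
        q=W[cr&(z>lo)&(z<hi)&(abs(W[...,1]+.2)<.3)&(W[...,0]>.4)&(W[...,0]<.85)]
        print("cream",lo,len(q),cv2.minAreaRect((q[:,:2]*1000).astype(np.float32)))
E
```

```text
top reel 80 mean [0.5984 0.2105 0.0932] min [0.5818 0.1948 0.0871] max [0.6149 0.2262 0.0992]
top sp 54 mean [ 0.5862 -0.1222  0.0762] min [ 0.579  -0.1304  0.0448] max [ 0.5967 -0.1145  0.0944]
top knob 47 mean [ 0.4774 -0.0831  0.1465] min [ 0.4703 -0.0906  0.1266] max [ 0.4863 -0.076   0.1545]
top jar 258 mean [0.4668 0.1536 0.0842] min [0.4444 0.1317 0.076 ] max [0.4903 0.1764 0.09  ]
top keep 41 mean [ 0.4519 -0.0021  0.0885] min [ 0.4482 -0.0152  0.0522] max [0.4569 0.0129 0.1006]
top hinge 182 mean [ 0.5205 -0.26    0.0666] min [ 0.501  -0.2892  0.0509] max [ 0.5678 -0.2209  0.0753]
gate 93 [ 0.5013987  -0.21227859  0.06721747] [ 0.17317162 -0.98489166] 9.972275421022697 [ 0.49141545 -0.25554962  0.04451567] [ 0.50935307 -0.16945711  0.07544172]
cream 0.008 6276 ((566.8931884765625, -96.79124450683594), (197.1988525390625, 338.7921142578125), 10.161362648010254)
cream 0.062 601 ((569.00439453125, -96.36026000976562), (199.72579956054688, 340.5047302246094), 10.39407730102539)
scene reel 128 mean [0.5979 0.2051 0.0926] min [0.5796 0.1869 0.0851] max [0.614  0.2268 0.0999]
scene
[... 217 characters left out ...]
0 mean [0.4682 0.1467 0.0843] min [0.4439 0.1252 0.0753] max [0.4905 0.1742 0.0899]
scene keep 152 mean [ 0.4652 -0.0085  0.079 ] min [ 0.4462 -0.0238  0.0527] max [0.4815 0.0144 0.1029]
scene hinge 348 mean [ 0.524  -0.2702  0.0656] min [ 0.5023 -0.2937  0.0502] max [ 0.5665 -0.225   0.0768]
gate 314 [ 0.49969804 -0.18774261  0.06696765] [ 0.16454329 -0.98636986] 9.470704319994036 [ 0.47391795 -0.26021494  0.04025801] [ 0.51601842 -0.04991558  0.07805477]
cream 0.008 8472 ((568.7405395507812, -101.50521850585938), (199.6429901123047, 342.4650573730469), 10.764572143554688)
cream 0.062 1075 ((581.1718139648438, -97.13652038574219), (173.12020874023438, 346.2332458496094), 10.786773681640625)
```

```bash
python3 - <<'E'
import cv2
a=cv2.imread("pics/scene0.png")[170:370,200:450]
cv2.imwrite("pics/c1.png",cv2.resize(a,(750,600),interpolation=cv2.INTER_CUBIC))
E
```

```text
(no output)
```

View pics/c1.png

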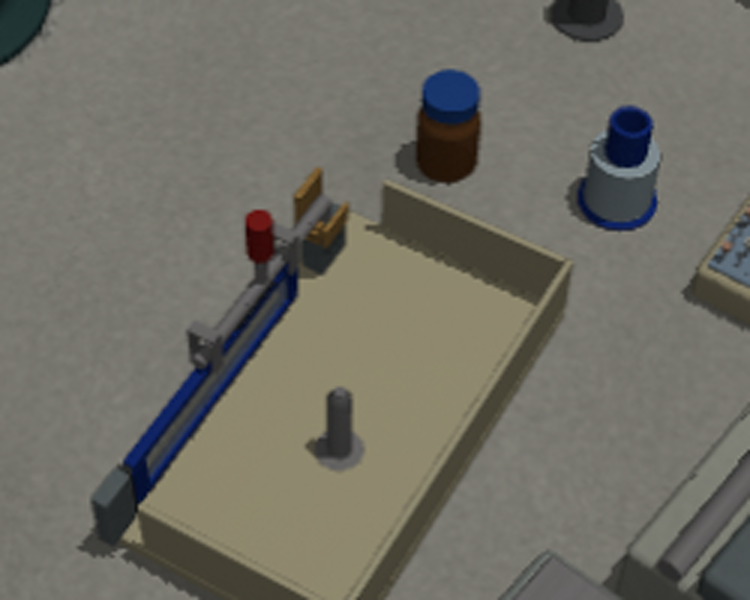

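The crop agrees with the measurements: yaw is about 10°, the reel is at (0.598, 0.209), the knob at (0.480, -0.087) and the spindle at about (0.588, -0.126). Now I'll move to the reel.

Request:
{"api": "move_arm", "payload": {
  "deltas": [
    [[0, 0, 0.1], [0.33, -0.33, 0], -1],
    [[0, 0, 0.2], [0.67, -0.67, 0], -1],
    [[0, 0, 0.293], [1, -1, 0], -1],
    [[0, 0, 0.293], [1, -1, 0], -1]
  ],
  "grip_force": 40
}}

```text
time: 0.6
tool_pos: [0.2935, 0.5449, 0.2307]
tcp_rot: [0.265, -3.13, 0.002]
wrist_force: [-0.3, 0.3, 0.5]
width: 1.004
```

Request:
{"api": "move_arm", "payload": {
  "deltas": [
    [[0, 0, 0], [0.5, -0.5, 0], -1],
    [[0, 0, 0], [1, -1, 0], -1],
    [[0, 0, 0], [1, -1, 0], -1]
  ]
}}

```text
time: 0.98
tool_pos: [0.3929, 0.4456, 0.2309]
tcp_rot: [0.265, -3.13, 0.001]
wrist_force: [0.4, 0.3, -0.7]
width: 1.004
```

Request:
{"api": "move_arm", "payload": {
  "deltas": [
    [[0, 0, 0], [0.5, -0.5, 0], -1],
    [[0, 0, 0], [1, -1, 0], -1],
    [[0, 0, 0], [1, -1, 0], -1]
  ]
}}

```text
time: 1.35
tool_pos: [0.493, 0.3461, 0.231]
tcp_rot: [0.265, -3.13, -0.0]
wrist_force: [-1.3, 1.0, -0.1]
width: 1.001
```

Request:
{"api": "move_arm", "payload": {
  "deltas": [
    [[0, 0, 0], [0.5, -0.5, 0], -1],
    [[0, 0, 0], [1, -1, 0], -1],
    [[0, 0, 0], [1, -1, 0], -1]
  ]
}}

```text
time: 1.72
tool_pos: [0.5931, 0.2464, 0.2309]
tcp_rot: [0.266, -3.13, -0.001]
wrist_force: [-0.1, 1.1, 0.1]
width: 1.0
```

```bash
python3 - <<'E'
from h import *
s=status.read_state();print(s["time"],s["tool_pos"],s["tcp_rot"],s["q"],s["width"])
p,W=[np.load("top0.npz")[k] for k in "pW"]
import cv2
hsv=cv2.cvtColor(p,cv2.COLOR_RGB2HSV)
q=W[225:260,330:365];q=q[(q[...,2]>.07)];print(len(q),q.mean(0),(q.min(0)+q.max(0))/2)
f=np.load("scene0.npz");q=f["W"][285:330,295:330];q=q[(q[...,2]>.075)];print(len(q),q.mean(0),(q.min(0)+q.max(0))/2)
E
```

```text
1.725 [0.59305038 0.24644696 0.23089107] [ 2.66257042e-01 -3.13007677e+00 -5.83880616e-04] [ 3.54839991e-01  2.02935446e-01  1.67905793e+00  4.35666709e-04
  1.25970427e+00 -1.38580927e+00] 1.0000873635884118
42 [ 0.58735549 -0.12259471  0.08180588] [ 0.58785098 -0.12241194  0.0822023 ]
58 [ 0.5903293  -0.12960244  0.08305695] [ 0.58835258 -0.12951068  0.08355662]
```

Request:
{"api": "move_arm", "payload": {
  "deltas": [
    [[0, 0, 0], [0.05, -0.38, -0.3], -1],
    [[0, 0, 0], [0.05, -0.38, -0.7], -1],
    [[0, 0, 0], [0.05, -0.38, -1], -1],
    [[0, 0, 0], [0.05, -0.38, -1], -1]
  ]
}}

```text
time: 2.22
tool_pos: [0.5931, 0.2102, 0.1277]
tcp_rot: [0.271, -3.122, 0.001]
wrist_force: [-0.7, -0.4, 0.1]
width: 1.001
```

Request:
{"api": "move_arm", "payload": {
  "deltas": [
    [[0, 0, 0], [0, 0, -0.3], -1],
    [[0, 0, 0], [0, 0, -0.5], -1],
    [[0, 0, 0], [0, 0, -0.66], -1],
    [[0, 0, 0], [0, 0, -0.66], -0.5],
    [[0, 0, 0], [0, 0, -0.66], 0],
    [[0, 0, 0], [0, 0, -0.66], 0.5],
    [[0, 0, 0], [0, 0, -0.66], 1],
    [[0, 0, 0], [0, 0, -0.66], 1],
    [[0, 0, 0], [0, 0, -0.66], 1],
    [[0, 0, 0], [0, 0, -0.66], 1],
    [[0, 0, 0], [0, 0, -0.66], 1]
  ],
  "grip_force": 40
}}

```text
time: 3.6
tool_pos: [0.5977, 0.2094, 0.0666]
tcp_rot: [-0.27, 3.128, 0.001]
wrist_force: [0.7, -0.0, 4.7]
width: 0.389
```

Request:
{"api": "move_arm", "payload": {
  "deltas": [
    [[0, 0, 0], [0, 0, 0.1], 1],
    [[0, 0, 0], [0, 0, 0.4], 1],
    [[0, 0, 0], [0, 0, 0.8], 1],
    [[0, 0, 0], [0, 0, 1], 1],
    [[0, 0, 0], [0, 0, 1], 1]
  ]
}}

```text
time: 4.22
tool_pos: [0.5977, 0.2096, 0.1672]
tcp_rot: [-0.27, 3.126, 0.001]
wrist_force: [-0.4, 0.5, -0.4]
width: 0.388
```

Request:
{"api": "move_arm", "payload": {
  "deltas": [
    [[0, 0, 0], [0, -0.3, 0.2], 1],
    [[0, 0, 0], [-0.03, -0.7, 0.2], 1],
    [[0, 0, 0], [-0.03, -1, 0.2], 1]
  ]
}}

```text
time: 4.6
tool_pos: [0.592, 0.1078, 0.183]
tcp_rot: [0.27, -3.126, 0.001]
wrist_force: [0.3, 0.9, -1.3]
width: 0.391
```

Request:
{"api": "move_arm", "payload": {
  "deltas": [
    [[0, 0, 0], [-0.01, -0.4, 0], 1],
    [[0, 0, 0], [-0.02, -0.8, 0], 1],
    [[0, 0, 0], [-0.03, -1, 0], 1]
  ]
}}

```text
time: 4.97
tool_pos: [0.589, 0.0076, 0.1829]
tcp_rot: [0.268, -3.126, -0.001]
wrist_force: [0.0, 0.2, -1.6]
width: 0.391
```

Request:
{"api": "move_arm", "payload": {
  "deltas": [
    [[0, 0, 0], [-0.01, -0.4, 0], 1],
    [[0, 0, 0], [-0.02, -0.8, 0], 1],
    [[0, 0, 0], [-0.03, -1, 0], 1]
  ]
}}

```text
time: 5.35
tool_pos: [0.5868, -0.0918, 0.1839]
tcp_rot: [0.268, -3.128, -0.001]
wrist_force: [0.1, -0.6, -1.1]
width: 0.387
```

Request:
{"api": "move_arm", "payload": {
  "deltas": [
    [[0, 0, 0], [0, -0.15, 0], 1],
    [[0, 0, 0], [-0.01, -0.3, 0], 1],
    [[0, 0, 0], [-0.01, -0.34, 0], 1],
    [[0, 0, 0], [-0.01, -0.34, 0], 1],
    [[0, 0, 0], [-0.01, -0.34, 0], 1]
  ]
}}

```text
time: 5.98
tool_pos: [0.5867, -0.1241, 0.1853]
tcp_rot: [-0.272, 3.13, 0.0]
wrist_force: [0.3, 0.9, -1.5]
width: 0.39
```

```bash
python3 - <<'E'
from h import *
s=status.read_state();print(s["time"],s["tool_pos"],s["tcp_rot"],s["q"],s["width"],s["wrist_force"])
p,d,c=grab("scene");save("s1.png",cv2.resize(p[170:370,200:450],(750,600),interpolation=cv2.INTER_CUBIC))
W=cloud(d,c);np.savez("s1.npz",p=p,W=W)
hsv=cv2.cvtColor(p,cv2.COLOR_RGB2HSV)
b=(hsv[...,0]>105)&(hsv[...,0]<130)&(hsv[...,1]>120)
# blue flange: near z .12
q=W[b&(W[...,2]>.105)&(W[...,2]<.14)&(abs(W[...,0]-.588)<.06)&(abs(W[...,1]+.125)<.06)]
print("flange",len(q),q.mean(0),q.min(0),q.max(0),(q.max(0)+q.min(0))/2)
print(proj([[.588,-.1245,.088],[.588,-.1245,.120]],c))
E
```

```text
5.975 [ 0.58665797 -0.12411534  0.18530038] [-2.71519493e-01  3.12976804e+00  4.80509909e-04] [-2.50206474e-01  1.55683167e-01  1.82055037e+00  3.38993875e-04
  1.16539512e+00 -1.99421091e+00] 0.3896288955715352 [ 0.26871623  0.89527006 -1.54356485]
flange 127 [ 0.60005789 -0.13946532  0.12406162] [ 0.55849677 -0.15973718  0.11944785] [ 0.61965784 -0.09958413  0.13918874] [ 0.5890773  -0.12966065  0.12931829]
[[313.79401838 299.49965593]
 [313.8271074  290.47326043]]
```

View pics/s1.png

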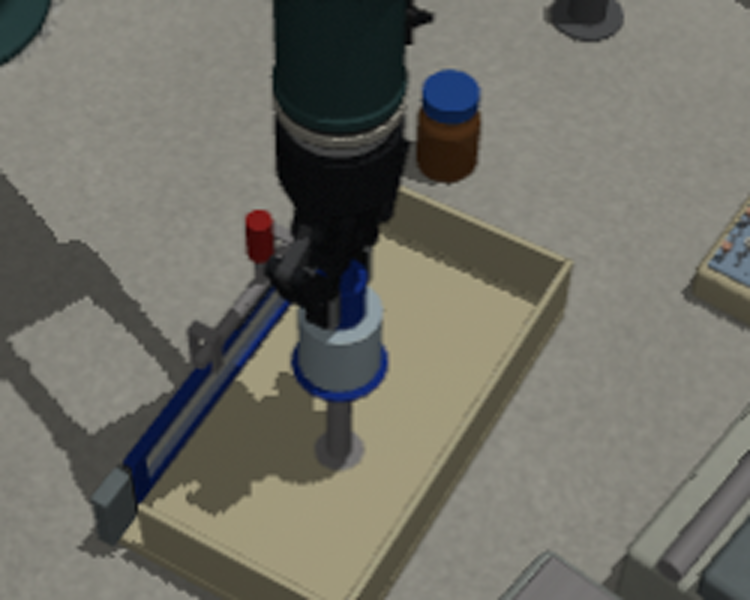

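The reel sits centred over the spindle: flange centre and spindle are both at crop column 340, and the flange is level with the prediction. Lowering it.

Request:
{"api": "move_arm", "payload": {
  "deltas": [
    [[0, 0, 0], [0.01, 0, -0.15], 1],
    [[0, 0, 0], [0.01, 0, -0.25], 1],
    [[0, 0, 0], [0.01, 0, -0.35], 1],
    [[0, 0, 0], [0.01, 0, -0.42], 1],
    [[0, 0, 0], [0.01, 0, -0.5], 1],
    [[0, 0, 0], [0.01, 0, -0.5], 1]
  ]
}}

```text
time: 6.78
tool_pos: [0.587, -0.1247, 0.1343]
tcp_rot: [0.27, -3.128, -0.001]
wrist_force: [-0.7, 0.2, -2.1]
width: 0.391
```

Request:
{"api": "move_arm", "payload": {
  "deltas": [
    [[0, 0, 0], [0, 0, -0.1], 1],
    [[0, 0, 0], [0, 0, -0.2], 1],
    [[0, 0, 0], [0, 0, -0.3], 1],
    [[0, 0, 0], [0, 0, -0.4], 1],
    [[0, 0, 0], [0, 0, -0.48], 1],
    [[0, 0, 0], [0, 0, -0.48], 1]
  ]
}}

```text
time: 7.52
tool_pos: [0.5868, -0.1246, 0.0861]
tcp_rot: [0.27, -3.128, -0.001]
wrist_force: [-0.8, 1.0, -0.7]
width: 0.391
```

Request:
{"api": "move_arm", "payload": {
  "deltas": [
    [[0, 0, 0], [0, 0, -0.03], 1],
    [[0, 0, 0], [0, 0, -0.05], 1],
    [[0, 0, 0], [0, 0, -0.06], 1],
    [[0, 0, 0], [0, 0, -0.06], 1]
  ]
}}

```text
time: 8.02
tool_pos: [0.5876, -0.1248, 0.0813]
tcp_rot: [-0.271, 3.13, -0.0]
wrist_force: [0.5, -0.9, -1.7]
width: 0.389
```

Request:
{"api": "move_arm", "payload": {
  "deltas": [
    [[0, 0, 0], [0, 0, -0.01], 0.6],
    [[0, 0, 0], [0, 0, -0.01], 0.2],
    [[0, 0, 0], [0, 0, -0.01], -0.4],
    [[0, 0, 0], [0, 0, -0.01], -0.4],
    [[0, 0, 0], [0, 0, -0.01], -0.4],
    [[0, 0, 0], [0, 0, -0.01], -0.4],
    [[0, 0, 0], [0, 0, 0.15], -0.4],
    [[0, 0, 0], [0, 0, 0.4], -0.4],
    [[0, 0, 0], [0, 0, 0.8], -0.4],
    [[0, 0, 0], [0, 0, 1], -0.4]
  ]
}}

```text
time: 9.28
tool_pos: [0.5893, -0.1252, 0.1851]
tcp_rot: [-0.27, 3.125, -0.003]
wrist_force: [0.0, 0.0, 0.3]
width: 0.698
```

Request:
{"api": "move_arm", "payload": {
  "deltas": [
    [[0, 0, 0], [-0.5, 0.2, 0.3], -0.4],
    [[0, 0, 0], [-1, 0.37, 0.3], -0.4],
    [[0, 0, 0], [-1.0, 0.37, 0.3], -0.4],
    [[0, 0, 0], [-1.0, 0.37, 0.3], -0.4]
  ]
}}

```text
time: 9.78
tool_pos: [0.4881, -0.0879, 0.2118]
tcp_rot: [-0.271, 3.128, -0.001]
wrist_force: [-0.2, 0.1, 0.2]
width: 0.699
```

```bash
python3 - <<'E'
from h import *
s=status.read_state();print(s["time"],s["tool_pos"],s["tcp_rot"],s["q"],s["width"],s["wrist_force"])
for n in("scene","top"):
    p,d,c=grab(n)
    if n=="scene": save("s2.png",cv2.resize(p[170:370,200:450],(750,600),interpolation=cv2.INTER_CUBIC))
    W=cloud(d,c);z=W[...,2];hsv=cv2.cvtColor(p,cv2.COLOR_RGB2HSV)
    b=(hsv[...,0]>105)&(hsv[...,0]<130)&(hsv[...,1]>120)
    m=b&(abs(W[...,0]-.588)<.05)&(abs(W[...,1]+.125)<.05)
    q=W[m&(z>.08)];l=W[m&(z<.04)]
    print(n,"core",len(q),(q.max(0)+q.min(0))/2,np.percentile(q[:,2],[50,95]) ,"flange",len(l),l.mean(0))
    r=((hsv[...,0]<8)|(hsv[...,0]>172))&(hsv[...,1]>120)&(z>.11)&(z<.16)&(abs(W[...,0]-.48)<.05)&(abs(W[...,1]+.087)<.05)
    q=W[r]
    if len(q): print("knob",len(q),q.mean(0),q.min(0),q.max(0))
E
```

```text
9.775 [ 0.48809282 -0.08788662  0.21183284] [-2.70552195e-01  3.12827310e+00 -9.33007218e-04] [-2.28340795e-01 -6.60452492e-02  2.00134761e+00 -6.11439921e-05
  1.20454526e+00 -1.97165817e+00] 0.6986702233383553 [-0.18517616  0.07408862  0.19809691]
scene core 275 [ 0.58936884 -0.12810522  0.09661645] [0.09991202 0.11123577] flange 105 [ 0.60015258 -0.14084243  0.01973008]
knob 140 [ 0.48245256 -0.09062189  0.13912943] [ 0.46913829 -0.09777632  0.11389274] [ 0.49043979 -0.07728734  0.1543526 ]Traceback (most recent call last):
  File "<stdin>", line 10, in <module>
    return umr_maximum(a, axis, None, out, keepdims, initial, where)
ValueError: zero-size array to reduction operation maximum which has no identity
```

View pics/s2.png

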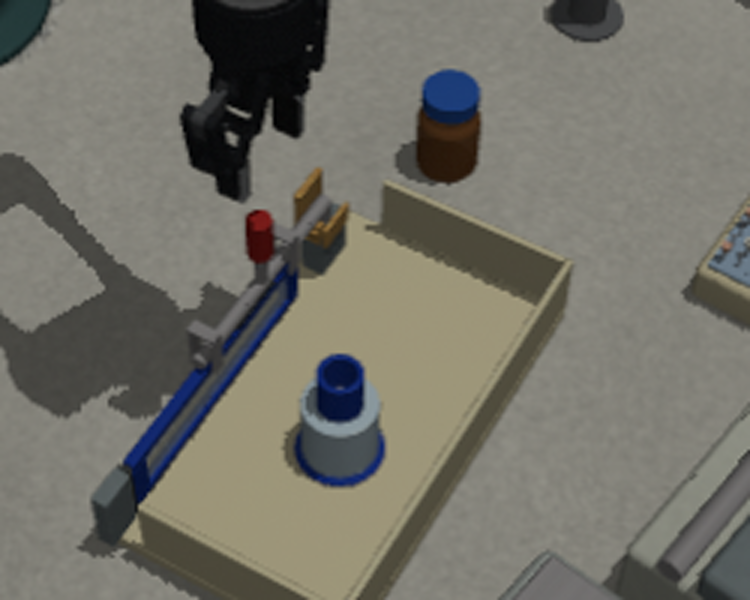

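The reel is fully down: its core top measures about 0.110 m, against 0.109 expected. Now the knob at about (0.479, -0.086).

Request:
{"api": "move_arm", "payload": {
  "deltas": [
    [[0, 0, 0], [-0.09, 0.02, -0.2], -0.4],
    [[0, 0, 0], [-0.09, 0.02, -0.5], -0.4],
    [[0, 0, 0], [-0.09, 0.02, -0.8], -0.4],
    [[0, 0, 0], [-0.09, 0.02, -0.97], -0.4],
    [[0, 0, 0], [-0.09, 0.02, -0.97], -0.4],
    [[0, 0, 0], [-0.09, 0.02, -0.97], 0],
    [[0, 0, 0], [-0.09, 0.02, -0.97], 0.4],
    [[0, 0, 0], [-0.09, 0.02, -0.97], 0.7],
    [[0, 0, 0], [-0.09, 0.02, -0.97], 1],
    [[0, 0, 0], [-0.09, 0.02, -0.97], 1],
    [[0, 0, 0], [-0.09, 0.02, -0.97], 1]
  ],
  "grip_force": 60
}}

```text
time: 11.25
tool_pos: [0.4797, -0.086, 0.1157]
tcp_rot: [-0.27, 3.127, -0.001]
wrist_force: [-0.6, 0.4, 6.4]
width: 0.214
```

Request:
{"api": "move_arm", "payload": {
  "deltas": [
    [[0, 0, 0], [0, 0, 0.03], 1],
    [[0, 0, 0], [0, 0, 0.06], 1],
    [[0, 0, 0], [0, 0, 0.09], 1],
    [[0, 0, 0], [0, 0, 0.11], 1],
    [[0, 0, 0], [0, 0, 0.13], 1],
    [[0, 0, 0], [0, 0, 0.13], 1]
  ]
}}

```text
time: 12.0
tool_pos: [0.4787, -0.0858, 0.1274]
tcp_rot: [-0.271, 3.13, -0.0]
wrist_force: [2.4, -0.8, -1.1]
width: 0.216
```

```bash
cat > k.py <<'E'
from h import *
s=status.read_state();print(s["time"],s["tool_pos"],s["wrist_force"],s["width"])
p,d,c=grab("scene")
W=cloud(d,c);z=W[...,2];hsv=cv2.cvtColor(p,cv2.COLOR_RGB2HSV)
q=W[((hsv[...,0]<8)|(hsv[...,0]>172))&(hsv[...,1]>120)&(z>.1)&(z<.19)&(abs(W[...,0]-.46)<.07)&(abs(W[...,1]+.1)<.07)]
print("knob",len(q),q.mean(0),q.min(0),q.max(0))
b=(hsv[...,0]>105)&(hsv[...,0]<130)&(hsv[...,1]>120)&(z>.03)&(z<.085)&(W[...,0]<.53)&(W[...,1]<-.03)&(W[...,1]>-.3)&(W[...,0]>.38)
g=W[b];mm=g.mean(0);vt=np.linalg.svd(g[:,:2]-mm[:2],full_matrices=False)[2];print("gate",len(g),np.degrees(np.arctan(vt[0][0]/-vt[0][1])),g[g[:,1].argmax()])
import sys
if len(sys.argv)>1: save(sys.argv[1],cv2.resize(p[170:370,200:450],(750,600),interpolation=cv2.INTER_CUBIC))
E
python3 k.py s3.png
```

```text
12.0 [ 0.47869177 -0.08577054  0.12743534] [ 2.44227309 -0.79348593 -1.05911418] 0.21591223725287667
knob 55 [ 0.48700091 -0.08722258  0.15248905] [ 0.47773897 -0.09768295  0.13039103] [ 0.49335935 -0.07559695  0.18370362]
gate 418 10.092418119135601 [ 0.47420281 -0.04642867  0.04328093]
```

View pics/s3.png

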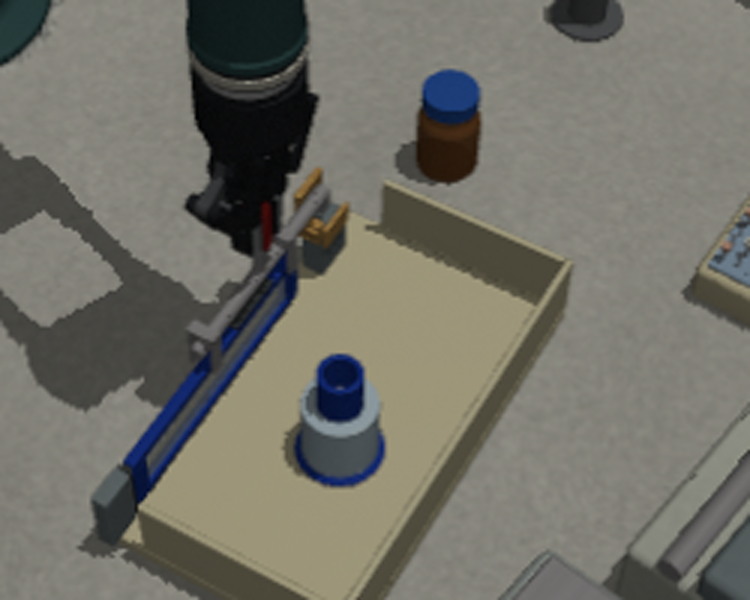

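The picture shows the bolt raised in the staples with a gap under it. Next I'll pull it along the gate, adding 1 mm of lift.

Request:
{"api": "move_arm", "payload": {
  "deltas": [
    [[0, 0, 0], [0, 0, 0.01], 1],
    [[0, 0, 0], [0.01, -0.03, 0.01], 1],
    [[0, 0, 0], [0.015, -0.07, 0.01], 1],
    [[0, 0, 0], [0.02, -0.11, 0.01], 1],
    [[0, 0, 0], [0.025, -0.15, 0.01], 1],
    [[0, 0, 0], [0.025, -0.15, 0.01], 1]
  ]
}}

```text
time: 12.8
tool_pos: [0.4813, -0.1014, 0.1284]
tcp_rot: [-0.27, 3.13, -0.001]
wrist_force: [3.6, -0.4, -1.9]
width: 0.217
```

Request:
{"api": "move_arm", "payload": {
  "deltas": [
    [[0, 0, 0], [0.01, -0.04, 0], 1],
    [[0, 0, 0], [0.015, -0.08, 0], 1],
    [[0, 0, 0], [0.02, -0.12, 0], 1],
    [[0, 0, 0], [0.025, -0.15, 0], 1],
    [[0, 0, 0], [0.025, -0.15, 0], 1]
  ]
}}

```text
time: 13.42
tool_pos: [0.4839, -0.1163, 0.1284]
tcp_rot: [-0.27, 3.129, -0.001]
wrist_force: [4.2, 0.1, -2.0]
width: 0.213
```

```bash
python3 k.py
```

```text
13.425 [ 0.48389791 -0.11630921  0.1284348 ] [ 4.17572155  0.14124846 -2.02195946] 0.21262805698190018
knob 59 [ 0.49235873 -0.11845716  0.15517872] [ 0.48324655 -0.12941897  0.13041957] [ 0.49781152 -0.10695686  0.18265005]
gate 435 10.592392058423254 [ 0.47441887 -0.05016712  0.03976447]
```

Request:
{"api": "move_arm", "payload": {
  "deltas": [
    [[0, 0, 0.015], [-0.03, -0.005, 0], 1],
    [[0, 0, 0.029], [-0.067, -0.013, 0], 1],
    [[0, 0, 0.043], [-0.1, -0.021, 0], 1],
    [[0, 0, 0.057], [-0.132, -0.03, 0], 1],
    [[0, 0, 0.072], [-0.164, -0.039, 0], 1],
    [[0, 0, 0.086], [-0.196, -0.049, 0], 1],
    [[0, 0, 0.086], [-0.196, -0.049, 0], 1]
  ]
}}

```text
time: 14.35
tool_pos: [0.4638, -0.1206, 0.1283]
tcp_rot: [-0.481, 3.104, 0.0]
wrist_force: [4.9, 0.8, -1.1]
width: 0.216
```

```bash
python3 k.py
```

```text
14.35 [ 0.46376486 -0.12062349  0.1282677 ] [ 4.8737342   0.80066628 -1.11810256] 0.2155061018921741
knob 47 [ 0.47266316 -0.12145997  0.15522702] [ 0.46242788 -0.13525324  0.12980252] [ 0.48102829 -0.1088572   0.18025929]
gate 398 18.419850625510044 [ 0.44500242 -0.05764966  0.04811951]
```

Request:
{"api": "move_arm", "payload": {
  "deltas": [
    [[0, 0, 0.015], [-0.032, -0.011, 0], 1],
    [[0, 0, 0.029], [-0.064, -0.022, 0], 1],
    [[0, 0, 0.043], [-0.096, -0.034, 0], 1],
    [[0, 0, 0.057], [-0.128, -0.047, 0], 1],
    [[0, 0, 0.072], [-0.16, -0.06, 0], 1],
    [[0, 0, 0.086], [-0.189, -0.074, 0], 1],
    [[0, 0, 0.086], [-0.189, -0.074, 0], 1],
    [[0, 0, 0.086], [-0.189, -0.074, 0], 1]
  ]
}}

```text
time: 15.4
tool_pos: [0.445, -0.1279, 0.1283]
tcp_rot: [0.689, -3.065, -0.001]
wrist_force: [3.6, 1.9, -1.6]
width: 0.218
```

```bash
python3 k.py s4.png
```

```text
15.4 [ 0.44499239 -0.12793323  0.12827042] [ 3.60673571  1.93514828 -1.57905853] 0.2184220032618652
knob 31 [ 0.45367979 -0.12861038  0.1567677 ] [ 0.43975795 -0.13820736  0.13380437] [ 0.46283546 -0.11689985  0.1834786 ]
gate 375 25.92248692604209 [ 0.41584877 -0.06763211  0.07321712]
```

View pics/s4.png

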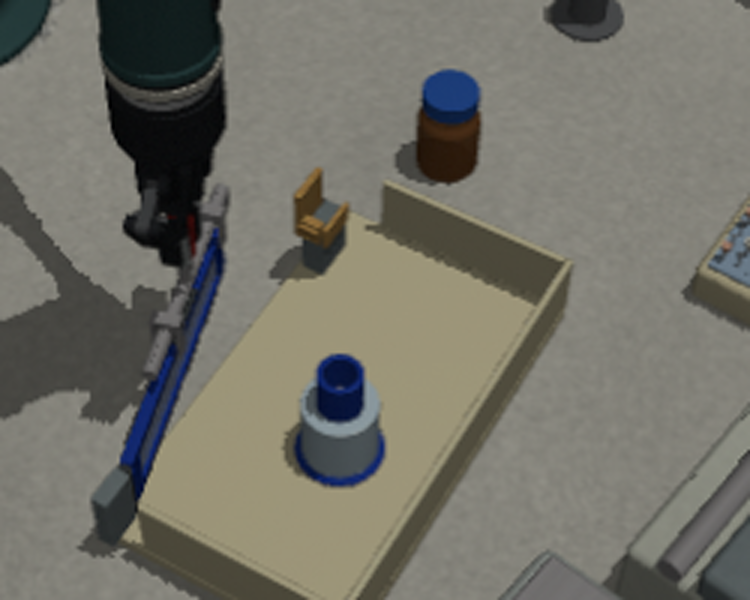

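The gate is open at 25.9 − 10.2 ≈ 15.7°, or 0.274 rad, so its free edge is about 60 mm out. The bolt is clear of the keeper and the reel is seated. One short hold to confirm it stays steady, then hand in.

Request:
{"api": "move_arm", "payload": {
  "deltas": [
    [[0, 0, 0], [0, 0, 0], 1],
    [[0, 0, 0], [0, 0, 0], 1],
    [[0, 0, 0], [0, 0, 0], 1],
    [[0, 0, 0], [0, 0, 0], 1]
  ]
}}

```text
time: 15.95
tool_pos: [0.445, -0.1279, 0.1282]
tcp_rot: [0.69, -3.065, -0.0]
wrist_force: [4.3, 1.6, -0.9]
width: 0.215
```

```bash
python3 k.py; python3 -c "
from workcell import order
print(order.finish_job())"
```

```text
15.95 [ 0.44499513 -0.1279333   0.1281818 ] [ 4.33237409  1.58747336 -0.91027758] 0.2154030257284039
knob 34 [ 0.45394473 -0.12916056  0.15773305] [ 0.43818966 -0.14133191  0.13333272] [ 0.46446944 -0.11674786  0.18344158]
gate 363 25.886812230777227 [ 0.41564804 -0.0679358   0.06629598]
the job is handed in; nothing more can be done
None
```

The job is done and handed in at about 16 s on the robot's clock. The simulator gave no verdict, so what follows rests on my own checks.

- **Reel:** It is fully down on the spindle and released. Its core top measured about 0.110 m, against 0.109 m expected.
- **Bolt:** I lifted it about 13 mm and pulled it back about 30 mm. It did not catch on the keeper lip.
- **Gate:** It is held open at about 0.27 rad, with the free edge about 6 cm out. Over the last half second the angle changed by less than 0.1°. The gripper is still closed on the knob, and the wrist force is about 4 to 5 N.
- **Other things:** The jar was in the same place in the last picture. I sent the arm nowhere near the grey core and the cup, but I did not look at them again.

Two things didn't go cleanly. The top camera could not confirm the seated reel: the one attempt returned no reel points, probably because the arm was in the way, so the seating check comes from the scene camera only. The two cameras also disagreed by 4 to 7 mm in y, so I used values in between.

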